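Unbar and open the shoe-shine case

ROBOT

A 6-joint arm with a two-finger parallel gripper is mounted at the origin on the work surface. World frame = base frame: x ahead of the robot, y to its left, z up, the work surface at z = 0. Lengths are in m, angles in degrees, forces in N, time in s.
With the tool pointing down it reaches from about 0.3 to 0.775 m from the base axis. Payload 14.6 kg.
Tool frame: the origin (TCP) lies at the very end of the fingers, on their centre line; the grasp point (between the pads) lies 19 mm behind it; z points along the fingers, y is the direction in which the jaws open and shut (so a half turn about z gives the same grasp; the last joint's range is limited). The gripper opens to 85 mm and grips with 20 to 120 N. Pads are 22 mm wide; open, the fingers measure 114 mm over their backs; the gripper's body (76 mm by 85 mm) begins 54 mm behind the grasp point. The pads swing forward as they close: fully open they stand 13 mm farther back than shut.
Start: joints at [-70.68, 17.183, 87.147, -0, 75.671, -3.816], TCP at [0.216, -0.506, 0.231] pointing down, gripper open.
Joint ranges: [-173.82, 173.82], [-45.26, 126.66], [13.44, 144.39], [-59.66, 239.66], [0, 175.72], [-146.38, 146.38]. Speed limits (degrees/s): [127.2, 127.2, 147.25, 180, 180, 180].

INTERFACE

Orientations are given as [roll, pitch, yaw] about the fixed x, y, z axes, in that order (R = Rz(yaw) Ry(pitch) Rx(roll)).
In Python, from station import observe, snapshot, camera_info, job_done gives the robot as it stands.
- The arm moves only by the tool step_arm, never from a script. Its argument "motion" is a list of rows, each an object with "turn": the turn, a rotation vector about the tool's x, y, z in degrees, a list of three; "slide": the shift along the tool's x, y, z in mm, a list of three; "hand": the finger opening in mm, from 0 to 85.4. In form: [{"turn": [rx, ry, rz], "slide": [tx, ty, tz], "hand": hand}, ...]. A call has 1 to 12 rows; each row is the pose to reach, as a shift and turn from the pose commanded when the call began, along the tool's axes at that moment; what a row does not reach only later rows make up. A row lasts 1/12 s, in which the tool goes at most 41.7 mm and 7.16 degrees, less where a joint would pass 70% of its speed; a pose out of reach is approached as far as the arm can. A call with a gripper value outside its range is refused whole. The fingers move at their own pace and stop on an object; the grip force is fixed at half the most. Time passes only in rows, so rows that repeat a pose let the fingers close. It gives the time, the measured TCP pose, the force and the opening at its end, in the units of the state.
- observe(): the state, without advancing time (a new reading comes with each control period).
- snapshot(name): name is "side" or "top" or "wrist"; returns the picture (384x512x3 uint8, red, green, blue); there is no depth.
- camera_info(name): a dict with "fx", "fy", "cx", "cy" (pixels), "extrinsics" (4x4, takes a point from camera to world coordinates). Camera axes: x right, y down, z forward; pixel columns grow to the right and rows downward; lengths in m; the calibration is good to about 2 mm. A picture is of the moment at which its call begins: read the wrist's pose just before it. camera_info takes no time and is no camera call; for the wrist camera it gives the pose at the moment of the call.
- job_done(): hands the job in, once; it reports no verdict.
The state is a dict: "time": time; "joints": joint angles; "joint_vel": joint speeds; "joint_efforts": joint torques, N m; "ee_pos": TCP position; "ee_rot": TCP orientation; "contact_force": force on the tool from outside, world axes, zero at the start; "torque": the same for the moment, N m; "gripper_width": finger opening in m.
Only numpy, scipy, OpenCV 4.12 (cv2) and the standard library are available. Lean on these libraries where they do the work, as an engineer would, in place of code of your own. Each camera call takes 0.05 s, during which the arm holds its last target.

TASK

Unbar the shoe-shine case: lift the wooden locking bar straight up out of its two U brackets, both ends together and level, and lay it gently, without dropping it, flat inside the long shallow wooden tray. Then press the round button on the front of the case so that the lid springs fully open. Leave the bottles, tin, brush, shoes and mug where they stand.

Things in the scene. Friction and masses are not known exactly. Their poses are not given: they have to be found in the camera images.
- case: copper-coloured box with brass studs, 150 x 180 x 85 mm (x, y, z), fixed. Origin: centre of its underside; x points from its front (button side) to its back (lid hinge), y along its width, z up. Shut lid: 8 mm thick, its top 93 mm above the table. A dark steel U bracket stands beside each end, holding the bar across the lid
- bracket_a (a point): bottom centre of the slot of the U bracket on the case's -y side (case frame x +10, y -110, z 97 mm). Bracket 16 mm thick along y, 46 mm wide in x; slot 30 mm wide in x, open at the top; tips of its arms 127 mm above the table
- bracket_b (a point): the same for the bracket on the case's +y side (y +110 mm)
- hook (a point): top of the small steel latch hook over the middle of the lid's front edge, 100 mm above the table; the latch is 20 mm long in x and 22 mm wide (place of the hook with the button not pressed)
- bar_center (a point): centre of the locking bar: loose dark wooden bar 24 x 260 x 44 mm (x, y, z), about 0.2 kg; long axis y level, 24 mm width along x (to be gripped). It starts on its narrow face in both brackets, along the case's y, 4 mm above the lid, centre 119 mm above the table, with 3 mm play to each side in the slots; its ends stick out about 12 mm beyond the brackets
- tray: long shallow open tray of light wood, 340 x 115 mm (x, y) and 20 mm high outside, walls 6 mm, inner floor 6 mm above the table; fixed. Origin: centre of its underside; long side along its x. The bar fits in along the tray's x, about in the middle; on its narrow face its centre is then 28 mm above the table
- release_top (a point): centre of the top of the round steel release button, 30 mm across, on a sprung latch lever in front of the case: 61.5 mm above the table, 60 mm in front of the lid's front edge (case x -135, y 0 mm). Pressed down it swings the hook off the lid: lid freed after 5 to 9 mm, end stop at about 11 mm; 2 N to start, about 5 N at the stop. It springs back when let go
- release (a joint): angle of the latch lever, rad: 0 at rest, 0.24 with the button fully down
- lid (a joint): angle of the lid about its hinge at the back top edge of the case, rad: 0 shut, 1.7 at its stop (fully open). A weak spring opens it in about a second once the latch is off and the bar is gone; its front edge swings up to 250 mm above the table
- bar: the same locking bar, origin at the centre of its underside (22 mm below point bar_center), axes as given there
- flask: bottle with a domed copper cap, 110 mm high, 48 mm across, between case and tray; origin at the centre of its underside, as for all the following
- flask2: bottle with a domed copper cap, 140 mm high, 56 mm across, behind the first bottle, far side of the table
- flask3: bottle with a domed copper cap, 130 mm high, 52 mm across, behind the first bottle, far side of the table
- tin: round polish tin, 58 mm across, 30 mm high, between case and tray on the near side
- brush: wooden shoe brush 150 x 50 x 42 mm, left side
- shoe_l: black shoe about 245 mm long, 85 mm high, right side; origin under its middle
- shoe_r: the other black shoe, the same size
- mug: white mug, 72 mm across, 80 mm high, left side

How it is judged:
By the outcome, as a careful person would: the job done as asked, in the order asked, and still so for the second after the job is handed in, with the robot touching nothing.
It also fails if it takes over 66 s, if anything falls off the work surface, if the arm or the gripper's body presses on something with over 40 N, if the wrist force passes 120 N, or if a joint passes its speed limit or range.

## Working session

There is one attempt and no reset: what is moved stays moved. The work goes in short steps, Python scripts to look and compute and a tool call to move; the robot and the scene stay as the last step left them, time stands still between calls to the robot, and variables do not carry over. Pictures are saved under pics/ and viewed, and the job is handed in when it is done.

Besides the shell and the picture viewer there is one more tool, called after "Call:" as name(argument=value, ...) on one line, values as JSON. step_arm: Moves the arm, as the interface text tells. Its arguments: {"type":"object","properties":{"motion":{"type":"array"}},"required":["motion"]}

```bash
mkdir -p pics; ls; python3 - <<'E'
from station import *
import cv2
s=observe();print(s)
for n in("top","side","wrist"):
    print(n,camera_info(n)); im=snapshot(n); cv2.imwrite(f"pics/{n}0.png",im[:,:,::-1])
E
```

```text
pics
{'time': 0.0, 'joints': array([-7.06797320e+01,  1.72181518e+01,  8.71819462e+01, -2.15537278e-03,
        7.56700649e+01, -3.81521053e+00]), 'joint_vel': array([ 0.06589418, -0.06547217,  0.00970921,  0.00589282,  0.04421125,
        0.10267139]), 'joint_efforts': array([ 1.77714421e-03, -5.43494368e+01, -3.61799490e+01,  4.13228202e-05,
        3.96467862e-03,  1.09640126e-05]), 'ee_pos': array([ 0.21601299, -0.50553971,  0.230685  ]), 'ee_rot': array([-1.79929854e+02, -2.58552258e-03,  2.31360117e+01]), 'contact_force': array([-0.16665288, -0.37404286, -0.2766693 ]), 'torque': array([ 0.00461946, -0.03118924, -0.04181615]), 'gripper_width': 0.0854425476108716}
top {'fx': 490.64796124308214, 'fy': 490.64796124308214, 'cx': 266.9596395035686, 'cy': 196.07362588444528, 'extrinsics': array([[ 0.02960943, -0.98980135,  0.13934338,  0.38737954],
       [-0.999503  , -0.02780977,  0.01484513, -0.05870482],
       [-0.01081862, -0.13971368, -0.99013284,  1.6716496 ],
       [ 0.        ,  0.        ,  0.        ,  1.        ]])}
side {'fx': 476.2021864212225, 'fy': 476.2021864212225, 'cx': 252.06054141858317, 'cy': 197.65671714325416, 'extrinsics': array([[-0.95371193, -0.20503815,  0.21998391,  0.28156302],
       [-0.30069506,  0.65994545, -0.68851615,  1.0644876 ],
       [-0.0040053 , -0.72279414, -0.6910518 ,  1.22502953],
       [ 0.        ,  0.        ,  0.        ,  1.        ]])}
wrist {'fx': 273.99318692065117, 'fy': 273.99318692065117, 'cx': 253.73268321051455, 'cy': 192.748673608339, 'extrinsics': array([[ 0.39326842, -0.88226184, -0.25875471,  0.28182892],
       [-0.91942199, -0.37791588, -0.1088246 , -0.47745575],
       [-0.00177572,  0.28070205, -0.95979331,  0.37375642],
       [ 0.        ,  0.        ,  0.        ,  1.        ]])}
```

View pics/top0.png

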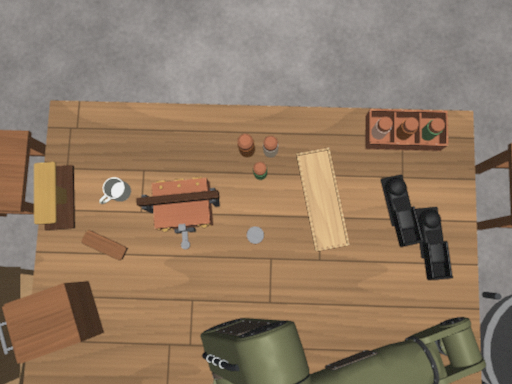

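View pics/side0.png

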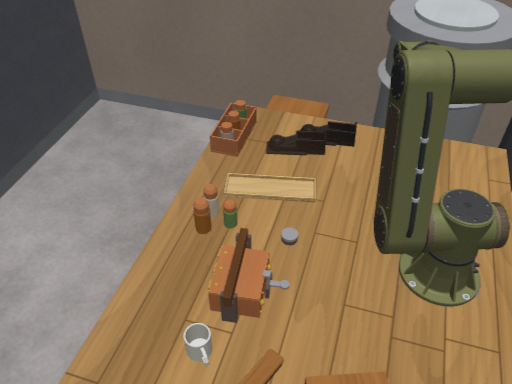

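View pics/wrist0.png

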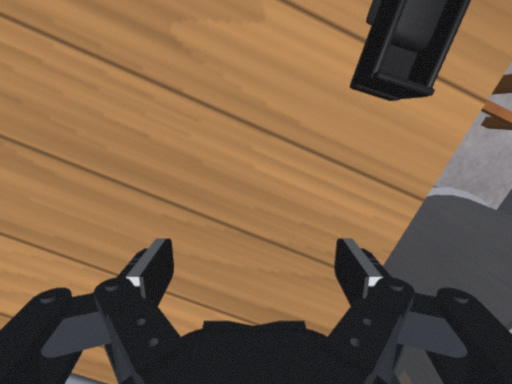

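Top view: the case is at about (181,202), the bar across it from (137,203) to (218,196), the button near (185,246), the tray near (323,199) and the bottles near (246–270,145–170). I'll enlarge these areas to measure them.

```bash
cat > h.py <<'E'
from station import *
import cv2, numpy as np
def ray(n,u,v,ci=None):
    c=ci or camera_info(n);E=c["extrinsics"]
    d=E[:3,:3]@np.array([(u-c["cx"])/c["fx"],(v-c["cy"])/c["fy"],1]);return E[:3,3],d/np.linalg.norm(d)
def onz(n,u,v,z,ci=None):
    o,d=ray(n,u,v,ci);return o+d*(z-o[2])/d[2]
def proj(n,p,ci=None):
    c=ci or camera_info(n);E=c["extrinsics"];q=E[:3,:3].T@(np.array(p)-E[:3,3]);return np.array([c["fx"]*q[0]/q[2]+c["cx"],c["fy"]*q[1]/q[2]+c["cy"]])
def crop(src,x0,y0,x1,y1,k,dst):
    im=cv2.imread(src)[y0:y1,x0:x1];cv2.imwrite(dst,cv2.resize(im,None,fx=k,fy=k,interpolation=cv2.INTER_CUBIC))
E
python3 - <<'E'
from h import *
crop("pics/top0.png",125,165,235,255,7,"pics/t_case.png")
crop("pics/side0.png",195,190,305,330,4.2,"pics/s_case.png")
crop("pics/top0.png",235,125,355,255,4.5,"pics/t_tray.png")
E
```

```text
(no output)
```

View pics/t_case.png

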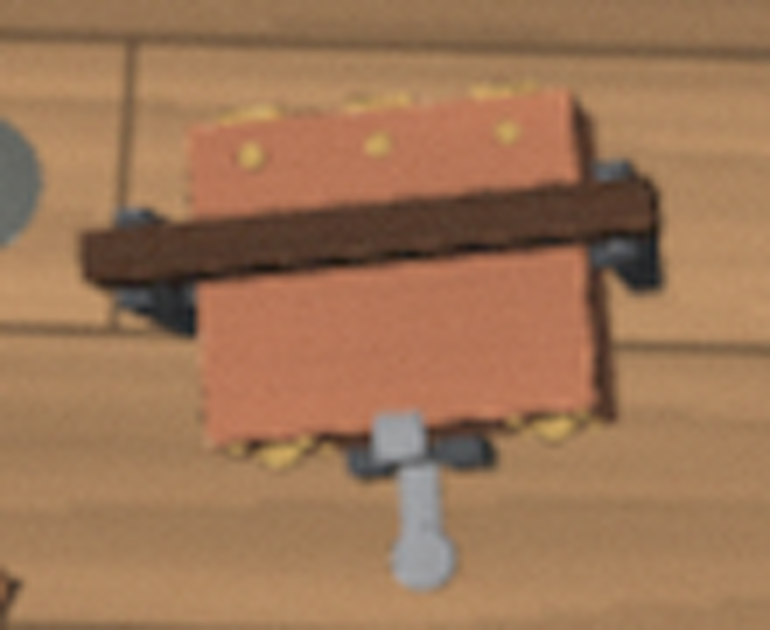

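View pics/s_case.png

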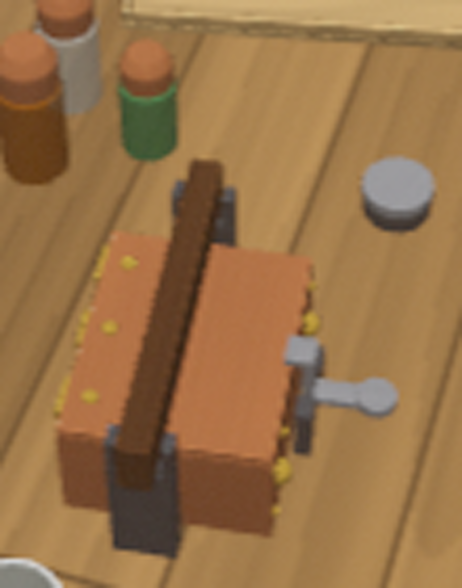

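View pics/t_tray.png

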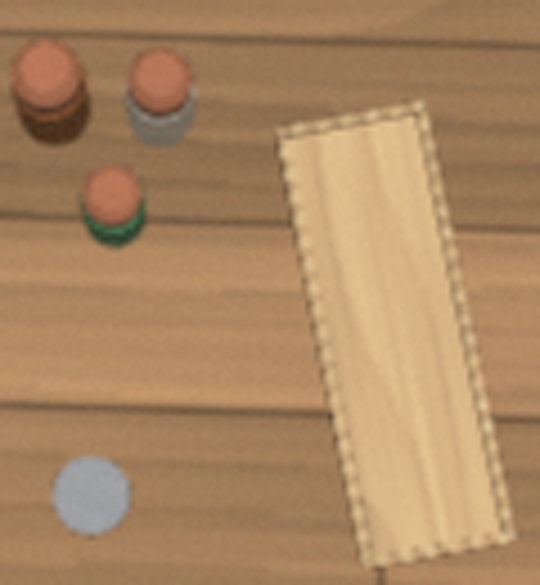

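The crops show the bar top face from about (84,233)-(654,230), the lid corners, the button at (423,562), and the tray corners (278,135),(422,103),(512,540),(370,562).

```bash
python3 - <<'E'
from h import *
np.set_printoptions(precision=4,suppress=True)
def P(x,y,x0,y0,k,z,n="top"): return onz(n,x0+(x+.5)/k-.5,y0+(y+.5)/k-.5,z)
bar=np.array([P(x,y,125,165,7,.141) for x,y in[(82,233),(88,282),(655,230),(648,180)]])
print("bar",bar,bar.mean(0)); d=(bar[0]+bar[1]-bar[2]-bar[3])/2; print(np.linalg.norm(d),np.degrees(np.arctan2(d[1],d[0]))-90, np.linalg.norm(bar[0]-bar[1]))
lid=np.array([P(x,y,125,165,7,.093) for x,y in[(188,128),(208,443),(597,408),(572,90)]])
print("lid",lid,lid.mean(0),[np.linalg.norm(lid[i]-lid[i-1]) for i in range(4)])
yd=lid[0]+lid[1]-lid[2]-lid[3];print("case yaw",np.degrees(np.arctan2(yd[1],yd[0]))-90)
print("button",P(423,560,125,165,7,.0615))
t=np.array([P(x,y,235,125,4.5,.02) for x,y in[(278,132),(423,102),(514,540),(368,566)]])
print("tray",t,t.mean(0),[np.linalg.norm(t[i]-t[i-1]) for i in range(4)])
xd=t[0]+t[1]-t[2]-t[3];print("tray yaw",np.degrees(np.arctan2(xd[1],xd[0])))
for nm,x,y,z in[("flask",112,195,.1),("f2",48,75,.13),("f3",160,80,.12),("tin",91,496,.03)]: print(nm,P(x,y,235,125,4.5,z))
# side view bar end corners z=.141 ; button
for nm,x,y,z in[("bar end far L",192,162,.141),("farR",222,164,.141),("nearL",119,448,.141),("nearR",156,455,.141),("btn",379,396,.0615)]: print(nm,P(x,y,195,190,4.2,z,"side"))
for nm,x,y in [("brL",130,212),("brR",612,165)]: print(nm,P(x,y,125,165,7,.127))
E
```

```text
bar [[0.5855 0.3766 0.141 ]
 [0.5634 0.3724 0.141 ]
 [0.5942 0.118  0.141 ]
 [0.6168 0.1221 0.141 ]] [0.59   0.2473 0.141 ]
0.25637731003882186 6.9585109695223935 0.022555289395656004
lid [[0.6426 0.344  0.093 ]
 [0.4958 0.3255 0.093 ]
 [0.5171 0.1467 0.093 ]
 [0.6655 0.1652 0.093 ]] [0.5802 0.2453 0.093 ] [np.float64(0.18021579205460156), np.float64(0.14796452578147548), np.float64(0.18007894295219112), np.float64(0.14962612187498528)]
case yaw 7.061650172066479
button [0.4461 0.229  0.0615]
tray [[ 0.7689 -0.1308  0.02  ]
 [ 0.7954 -0.2411  0.02  ]
 [ 0.4635 -0.3127  0.02  ]
 [ 0.4411 -0.2046  0.02  ]] [ 0.6172 -0.2223  0.02  ] [np.float64(0.3360146507078319), np.float64(0.11347869893433275), np.float64(0.3395076081990004), np.float64(0.11043112784331861)]
tray yaw 12.431225593202875
flask [ 0.7005 -0.0081  0.1   ]
f2 [0.7808 0.0396 0.13  ]
f3 [ 0.7818 -0.0406  0.12  ]
tin [0.4865 0.0026 0.03  ]
bar end far L [0.6202 0.1253 0.141 ]
farR [0.5985 0.1206 0.141 ]
nearL [0.5857 0.3765 0.141 ]
nearR [0.5612 0.3744 0.141 ]
btn [0.4474 0.23   0.0615]
brL [0.5976 0.3593 0.127 ]
brR [0.6254 0.1405 0.127 ]
```

The two views agree to about 2 mm, and the sizes match those given. Case yaw is 7.0°, bar centre (0.590, 0.247), button (0.4465, 0.2295), and tray (0.617, -0.222) at yaw 12.4°. Next I'll work out the move to above the bar.

```bash
cat >> h.py <<'E'
from scipy.spatial.transform import Rotation as Rn
np.set_printoptions(precision=4,suppress=True)
def to(p,yaw):
    s=observe();R=Rn.from_euler('xyz',s["ee_rot"],degrees=True)
    T=Rn.from_euler('xyz',[180,0,yaw],degrees=True)
    print("slide",R.inv().apply(np.array(p)-s["ee_pos"])*1000,"turn",(R.inv()*T).as_rotvec(degrees=True),"t",s["time"],"F",s["contact_force"],"J",s["joints"])
E
python3 -c "
from h import *
to([.59,.247,.24],97)"
```

```text
slide [ 639.593  -545.1487   -8.6314] turn [ -0.0409  -0.035  -73.864 ] t 0.15 F [0.9551 0.0774 0.1893] J [-70.6801  17.2083  87.1715  -0.0002  75.6704  -3.816 ]
```

Call:
step_arm(motion=[{"turn": [0,0,-3],"slide": [15,-12,0],"hand": 85},{"turn": [0,0,-6],"slide": [40,-34,-1],"hand": 85},{"turn": [0,0,-10],"slide": [67,-57,-2],"hand": 80},{"turn": [0,0,-14],"slide": [94,-80,-3],"hand": 70},{"turn": [0,0,-18],"slide": [121,-103,-4],"hand": 60},{"turn": [0,0,-22],"slide": [148,-126,-5],"hand": 60},{"turn": [0,0,-26],"slide": [175,-149,-6],"hand": 60},{"turn": [0,0,-30],"slide": [202,-172,-7],"hand": 60},{"turn": [0,0,-34],"slide": [229,-195,-8],"hand": 60},{"turn": [0,0,-38],"slide": [256,-218,-9],"hand": 60},{"turn": [0,0,-41],"slide": [283,-241,-9],"hand": 60},{"turn": [0,0,-44],"slide": [310,-264,-9],"hand": 60}])

```text
time: 1.15
ee_pos: [0.3978, -0.1395, 0.2404]
ee_rot: [180.0, 0.0, 67.3]
contact_force: [1.2, -1.0, -0.6]
gripper_width: 0.0602
```

```bash
python3 -c "
from h import *
to([.59,.247,.24],97)"
```

```text
slide [430.7258  28.0452   0.4075] turn [  0.0164   0.0047 -29.7171] t 1.15 F [ 1.1662 -0.9907 -0.5548] J [-24.3037   0.0044 105.6588   0.0002  74.3199  -1.5866]
```

Call:
step_arm(motion=[{"turn": [0,0,-3],"slide": [35,2,0],"hand": 60},{"turn": [0,0,-6],"slide": [72,5,0],"hand": 60},{"turn": [0,0,-9],"slide": [110,7,0],"hand": 60},{"turn": [0,0,-12],"slide": [148,10,0],"hand": 60},{"turn": [0,0,-15],"slide": [186,12,0],"hand": 60},{"turn": [0,0,-18],"slide": [224,15,0],"hand": 60},{"turn": [0,0,-21],"slide": [262,17,0],"hand": 60},{"turn": [0,0,-24],"slide": [300,20,0],"hand": 60},{"turn": [0,0,-26],"slide": [338,22,0],"hand": 60},{"turn": [0,0,-28],"slide": [375,24,0],"hand": 60},{"turn": [0,0,-29.7],"slide": [408,26,0],"hand": 60},{"turn": [0,0,-29.7],"slide": [430.7,28,0],"hand": 60}])

```text
time: 2.15
ee_pos: [0.5909, 0.2475, 0.2395]
ee_rot: [-180.0, -0.0, 97.0]
contact_force: [-0.6, -1.0, 0.1]
gripper_width: 0.0602
```

```bash
python3 - <<'E'
from h import *
c=camera_info("wrist");im=snapshot("wrist");cv2.imwrite("pics/w1.png",im[:,:,::-1])
to([.59,.247,.106],97)
yaw=np.radians(7);X=np.array([np.cos(yaw),np.sin(yaw),0]);Y=np.array([-X[1],X[0],0])
for a in(-.012,.012):
  for b in(-.13,0,.13):print(proj("wrist",np.array([.59,.247,.141])+a*X+b*Y,c))
E
```

```text
slide [ -2.516   -1.7784 133.0355] turn [-0.0529 -0.0318  0.0276] t 2.2 F [ 2.261   2.9668 -0.5826] J [19.5964 28.9308 69.836   0.0431 81.2779 12.5623]
[241.2065 312.6636]
[239.5323 194.3064]
[237.2925  35.9571]
[264.0069 312.6958]
[265.6281 194.337 ]
[267.7972  35.983 ]
```

View pics/w1.png

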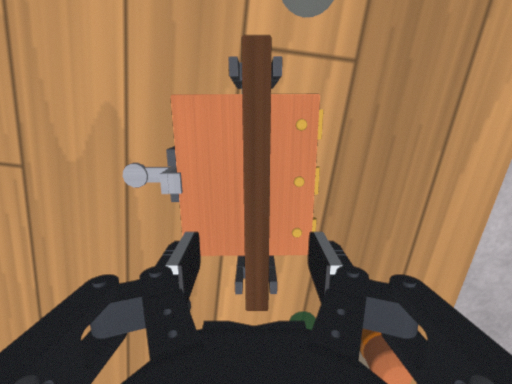

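The wrist view shows the bar centred near column 257, running straight down between the fingers. The arm was still settling, so I'll measure again at rest.

```bash
python3 - <<'E'
from h import *
for i in range(3):
  im=snapshot("wrist");s=observe();print(s["ee_pos"],s["ee_rot"],s["joint_vel"][:3])
c=camera_info("wrist");im=snapshot("wrist");cv2.imwrite("pics/w2.png",im[:,:,::-1])
h=cv2.cvtColor(im,cv2.COLOR_RGB2GRAY).astype(float)
L=[];
for v in (45,120,150,180,210):
  g=cv2.GaussianBlur(h,(3,3),0)[v];d=np.diff(g[225:290]);l=225+np.argmin(d[:32])+.5;r=225+32+np.argmax(d[32:])+.5
  a=onz("wrist",l,v,.141,c);b=onz("wrist",r,v,.141,c);print(v,l,r,a,b,np.linalg.norm(a-b));L.append((a+b)/2)
L=np.array(L);p=np.polyfit(L[:,1],L[:,0],1);print("x at y=.247",np.polyval(p,.247),"yaw",-np.degrees(np.arctan(p[0])))
for v in((257,36.5),(257,310.5)):print(onz("wrist",*v,.141,c))
print("btn",onz("wrist",135,175,.0615,c))
to([.59,.247,.106],97)
E
```

```text
[0.5909 0.2475 0.2389] [-179.9173   -0.001    96.996 ] [-2.7811 -3.0797  4.3203]
[0.5905 0.2459 0.2391] [-179.9153    0.0218   96.9355] [-2.0104 -2.2486  2.5104]
[0.5904 0.2449 0.2395] [-179.9271    0.0225   96.8677] [-1.2164 -1.5416  1.1326]
45 241.5 272.5 [0.566 0.366 0.141] [0.5904 0.3689 0.141 ] 0.0245853131610129
120 243.5 271.5 [0.5738 0.309  0.141 ] [0.5975 0.3118 0.141 ] 0.023854939952160502
150 243.5 271.5 [0.5766 0.2837 0.141 ] [0.601  0.2866 0.141 ] 0.024585186319092567
180 244.5 270.5 [0.5805 0.2569 0.141 ] [0.6039 0.2597 0.141 ] 0.02355001400625355
210 244.5 270.5 [0.5837 0.2282 0.141 ] [0.6078 0.2311 0.141 ] 0.024317942574950315
x at y=.247 0.5936356163662361 yaw 7.271252201029051
[0.5774 0.3734 0.141 ]
[0.6091 0.1184 0.141 ]
btn [0.449  0.2277 0.0615]
slide [  2.8061   0.0741 133.9326] turn [-0.0412  0.0192 -0.1774] t 2.4 F [-0.4188  0.1866  0.2188] J [19.1973 28.4647 70.4018 -0.0101 81.1778 12.3763]
```

Call:
step_arm(motion=[{"turn": [0,0,0],"slide": [1,1,10],"hand": 60},{"turn": [0,0,0],"slide": [1,2,25],"hand": 60},{"turn": [0,0,0],"slide": [1,2,45],"hand": 60},{"turn": [0,0,0],"slide": [1,2,60],"hand": 60},{"turn": [0,0,0],"slide": [1,2,68],"hand": 60},{"turn": [0,0,0],"slide": [1,2,70],"hand": 60},{"turn": [0,0,0],"slide": [1,2,70],"hand": 60},{"turn": [0,0,0],"slide": [1,2,70],"hand": 60},{"turn": [0,0,0],"slide": [1,2,70],"hand": 60}])

```text
time: 3.15
ee_pos: [0.5928, 0.246, 0.1714]
ee_rot: [179.9, -0.0, 96.8]
contact_force: [0.8, -0.0, 0.5]
gripper_width: 0.06
```

```bash
python3 - <<'E'
from h import *
s=observe();print(s["ee_pos"],s["ee_rot"],s["joint_vel"][:3])
c=camera_info("wrist");im=snapshot("wrist");cv2.imwrite("pics/w3.png",im[:,:,::-1])
h=cv2.cvtColor(im,cv2.COLOR_RGB2GRAY).astype(float)
L=[];
for v in (100,120,150,180,210,235):
  g=cv2.GaussianBlur(h,(3,3),0)[v];d=np.diff(g[225:295]);l=225+np.argmin(d[:32])+.5;r=225+32+np.argmax(d[32:])+.5
  a=onz("wrist",l,v,.141,c);b=onz("wrist",r,v,.141,c);print(v,l,r,np.linalg.norm(a-b));L.append((a+b)/2)
L=np.array(L);p=np.polyfit(L[:,1],L[:,0],1);print("x at y=.247",np.polyval(p,.247),"yaw",-np.degrees(np.arctan(p[0])))
to([.592,.247,.106],97)
E
```

```text
[0.5928 0.246  0.1714] [179.905   -0.023   96.8269] [0.1667 0.1897 0.1078]
100 233.5 273.5 0.02400552737953646
120 234.5 273.5 0.02386776913492805
150 234.5 272.5 0.023965595337304628
180 235.5 272.5 0.0240698816975337
210 236.5 272.5 0.024180951846632992
235 237.5 271.5 0.023473583480538008
x at y=.247 0.5933524675564306 yaw 7.276815717070891
slide [ 0.994  -0.7565 65.3169] turn [ 0.088  -0.0217 -0.1703] t 3.2 F [ 0.2168 -0.2416  0.2485] J [19.2738 31.6869 74.7767  0.0025 73.4457 12.4434]
```

View pics/w3.png

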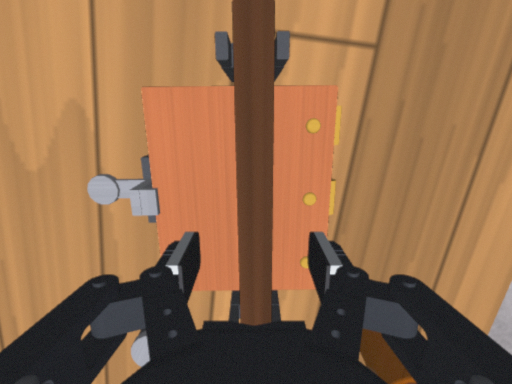

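The bar (columns 235–272) is centred between the fingertips (199/309), so the offset is under 1 mm. I'll descend and grip.

Call:
step_arm(motion=[{"turn": [0,0,-0.3],"slide": [1,0,15],"hand": 60},{"turn": [0,0,-0.3],"slide": [1,0,30],"hand": 60},{"turn": [0,0,-0.3],"slide": [1,0,45],"hand": 60},{"turn": [0,0,-0.3],"slide": [1,0,56],"hand": 60},{"turn": [0,0,-0.3],"slide": [1,0,63],"hand": 60},{"turn": [0,0,-0.3],"slide": [1,0,65],"hand": 60},{"turn": [0,0,-0.3],"slide": [1,0,65],"hand": 60},{"turn": [0,0,-0.3],"slide": [1,0,65],"hand": 60},{"turn": [0,0,-0.3],"slide": [1,0,65],"hand": 45},{"turn": [0,0,-0.3],"slide": [1,0,65],"hand": 35},{"turn": [0,0,-0.3],"slide": [1,0,65],"hand": 30},{"turn": [0,0,-0.3],"slide": [1,0,65],"hand": 28}])

```text
time: 4.2
ee_pos: [0.5924, 0.2471, 0.1056]
ee_rot: [180.0, -0.0, 97.1]
contact_force: [0.1, 0.8, 0.8]
gripper_width: 0.0281
```

Call:
step_arm(motion=[{"turn": [0,0,0],"slide": [0,0,0],"hand": 26},{"turn": [0,0,0],"slide": [0,0,0],"hand": 24},{"turn": [0,0,0],"slide": [0,0,0],"hand": 20},{"turn": [0,0,0],"slide": [0,0,0],"hand": 15},{"turn": [0,0,0],"slide": [0,0,0],"hand": 15},{"turn": [0,0,0],"slide": [0,0,0],"hand": 15}])

```text
time: 4.7
ee_pos: [0.5926, 0.2471, 0.1057]
ee_rot: [180.0, -0.0, 97.1]
contact_force: [0.6, -0.3, 5.3]
gripper_width: 0.023
```

```bash
python3 - <<'E'
from h import *
im=snapshot("wrist");cv2.imwrite("pics/w4.png",im[:,:,::-1])
im=snapshot("side");cv2.imwrite("pics/s4.png",im[:,:,::-1]);to([.592,.247,.106],97)
crop("pics/s4.png",195,160,305,330,3.5,"pics/s4c.png")
E
```

```text
slide [-0.0079 -0.5692 -0.3416] turn [ 0.0449 -0.0114  0.1313] t 4.8 F [ 0.9555 -0.0318  5.3348] J [19.3657 35.5522 77.9356  0.0017 66.4659 12.2338]
```

View pics/s4c.png

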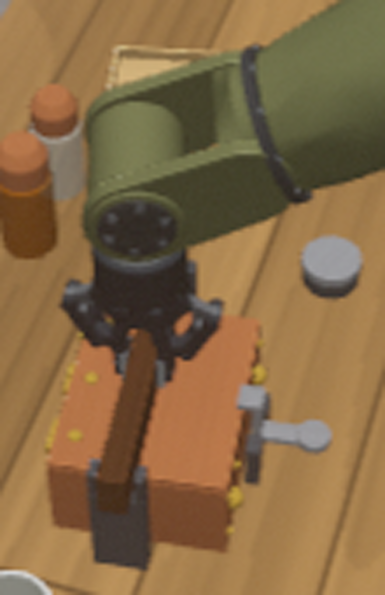

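The bar is gripped at 23 mm opening with little lateral force. I'll lift straight up.

Call:
step_arm(motion=[{"turn": [0,0,0],"slide": [0,0,-3],"hand": 15},{"turn": [0,0,0],"slide": [0,0,-8],"hand": 15},{"turn": [0,0,0],"slide": [0,0,-14],"hand": 15},{"turn": [0,0,0],"slide": [0,0,-20],"hand": 15},{"turn": [0,0,0],"slide": [0,0,-27],"hand": 15},{"turn": [0,0,0],"slide": [0,0,-35],"hand": 15},{"turn": [0,0,0],"slide": [0,0,-45],"hand": 15},{"turn": [0,0,0],"slide": [0,0,-56],"hand": 15},{"turn": [0,0,0],"slide": [0,0,-68],"hand": 15},{"turn": [0,0,0],"slide": [0,0,-78],"hand": 15},{"turn": [0,0,0],"slide": [0,0,-86],"hand": 15},{"turn": [0,0,0],"slide": [0,0,-90],"hand": 15}])

```text
time: 5.8
ee_pos: [0.5926, 0.2471, 0.197]
ee_rot: [179.9, -0.0, 97.1]
contact_force: [0.2, 0.3, -1.2]
gripper_width: 0.0235
```

```bash
python3 - <<'E'
from h import *
im=snapshot("wrist");cv2.imwrite("pics/w5.png",im[:,:,::-1])
im=snapshot("side");cv2.imwrite("pics/s5.png",im[:,:,::-1]);to([.617,-.222,.2],12.4)
crop("pics/s5.png",195,130,305,330,3,"pics/s5c.png")
s=observe();print(s["torque"],s["gripper_width"])
E
```

```text
slide [-468.4616  -33.9828   -4.0159] turn [ 0.0449 -0.0587 84.7346] t 5.9 F [-0.3378 -0.5042 -2.0852] J [19.3661 30.5382 73.1507 -0.0025 76.2438 12.2321]
[ 0.0103  0.0334 -0.0615] 0.0235635902610747
```

View pics/s5c.png

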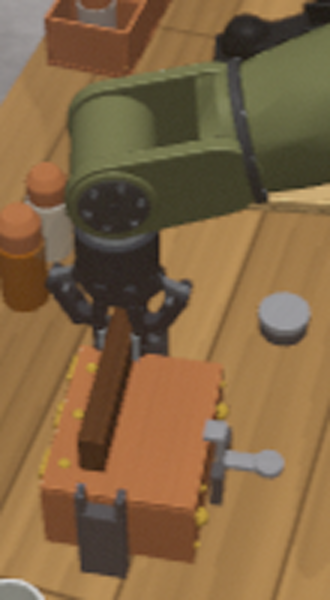

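View pics/w5.png

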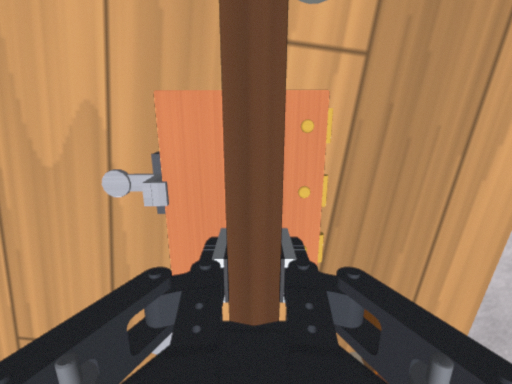

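The bar is lifted level and is clear of both brackets. Next I'll carry it to the tray.

Call:
step_arm(motion=[{"turn": [0,0,1],"slide": [-8,0,-8],"hand": 15},{"turn": [0,0,4],"slide": [-24,-1,-18],"hand": 15},{"turn": [0,0,9],"slide": [-48,-3,-26],"hand": 15},{"turn": [0,0,15],"slide": [-78,-5,-30],"hand": 15},{"turn": [0,0,21],"slide": [-110,-8,-30],"hand": 15},{"turn": [0,0,27],"slide": [-143,-10,-30],"hand": 15},{"turn": [0,0,33],"slide": [-177,-13,-30],"hand": 15},{"turn": [0,0,39],"slide": [-212,-15,-30],"hand": 15},{"turn": [0,0,45],"slide": [-247,-18,-30],"hand": 15},{"turn": [0,0,51],"slide": [-282,-20,-30],"hand": 15},{"turn": [0,0,57],"slide": [-316,-23,-30],"hand": 15},{"turn": [0,0,63],"slide": [-348,-25,-30],"hand": 15}])

```text
time: 6.9
ee_pos: [0.6102, -0.1039, 0.2252]
ee_rot: [-180.0, 0.0, 33.8]
contact_force: [1.0, -0.4, -1.9]
gripper_width: 0.0232
```

```bash
python3 - <<'E'
from h import *
to([.617,-.222,.2],12.4)
E
```

```text
slide [-59.9246 101.9956  25.2412] turn [-0.0152  0.0355 21.3513] t 6.9 F [ 1.0389 -0.4376 -1.9197] J [-13.0503  26.349   75.4158  -0.0088  78.2727  43.2002]
```

Call:
step_arm(motion=[{"turn": [0,0,5],"slide": [-15,26,2],"hand": 15},{"turn": [0,0,10],"slide": [-30,52,8],"hand": 15},{"turn": [0,0,15],"slide": [-43,74,18],"hand": 15},{"turn": [0,0,19],"slide": [-53,90,30],"hand": 15},{"turn": [0,0,21],"slide": [-58,99,42],"hand": 15},{"turn": [0,0,21.3],"slide": [-60,102,52],"hand": 15},{"turn": [0,0,21.3],"slide": [-60,102,55],"hand": 15},{"turn": [0,0,21.3],"slide": [-60,102,55],"hand": 15},{"turn": [0,0,21.3],"slide": [-60,102,55],"hand": 15},{"turn": [0,0,21.3],"slide": [-60,102,55],"hand": 15},{"turn": [0,0,21.3],"slide": [-60,102,55],"hand": 15}])

```text
time: 7.82
ee_pos: [0.6187, -0.2188, 0.1712]
ee_rot: [180.0, -0.1, 12.9]
contact_force: [-0.9, 0.5, -2.9]
gripper_width: 0.023
```

```bash
python3 - <<'E'
from h import *
c=camera_info("wrist");im=snapshot("wrist");cv2.imwrite("pics/w6.png",im[:,:,::-1])
im=snapshot("top");cv2.imwrite("pics/t6.png",im[:,:,::-1]);im=snapshot("side");cv2.imwrite("pics/s6.png",im[:,:,::-1]);to([.617,-.222,.017],12.4)
crop("pics/t6.png",285,125,365,265,4,"pics/t6c.png")
yaw=np.radians(12.4);X=np.array([np.cos(yaw),np.sin(yaw),0]);Y=np.array([-X[1],X[0],0])
for a in(-.17,.17):
  for b in(-.0575,.0575):print(proj("wrist",np.array([.617,-.222,.02])+a*X+b*Y,c))
E
```

```text
slide [ -2.1565   2.349  153.7319] turn [ 0.0203 -0.0301  0.4706] t 7.9667 F [ 0.2517 -0.0217 -1.7727] J [-22.7123  33.5945  71.9073   0.0009  74.4618  54.4169]
[299.7159 311.5866]
[209.8803 310.8716]
[320.2695   6.0854]
[196.9912   4.7454]
```

View pics/w6.png

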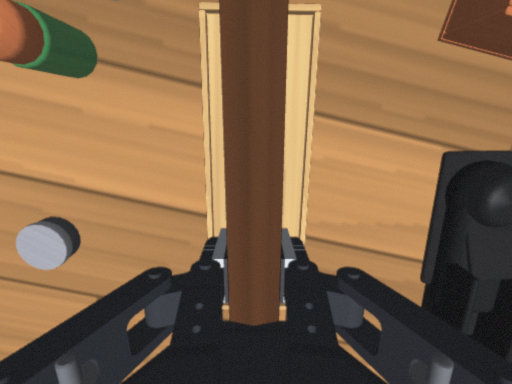

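View pics/t6c.png

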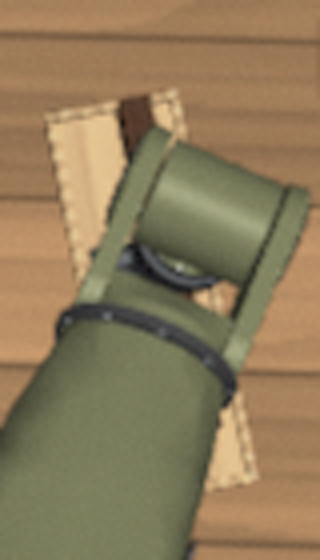

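View pics/s6.png

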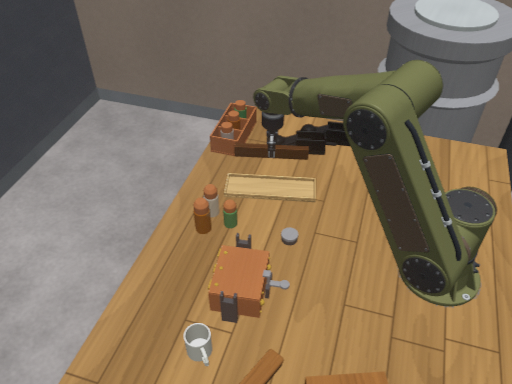

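The bar is centred over the tray in the wrist view, with tray corners at (201,5) and (320,6). The side image is consistent with that. I'll lower it, slowly at the end.

Call:
step_arm(motion=[{"turn": [0,0,0.4],"slide": [-1,1,10],"hand": 15},{"turn": [0,0,0.4],"slide": [-2,2,28],"hand": 15},{"turn": [0,0,0.4],"slide": [-2,3,50],"hand": 15},{"turn": [0,0,0.4],"slide": [-2,3,72],"hand": 15},{"turn": [0,0,0.4],"slide": [-2,3,94],"hand": 15},{"turn": [0,0,0.4],"slide": [-2,3,112],"hand": 15},{"turn": [0,0,0.4],"slide": [-2,3,125],"hand": 15},{"turn": [0,0,0.4],"slide": [-2,3,135],"hand": 15},{"turn": [0,0,0.4],"slide": [-2,3,142],"hand": 15},{"turn": [0,0,0.4],"slide": [-2,3,146],"hand": 15},{"turn": [0,0,0.4],"slide": [-2,3,147],"hand": 15},{"turn": [0,0,0.4],"slide": [-2,3,147],"hand": 15}])

```text
time: 8.97
ee_pos: [0.6173, -0.223, 0.0238]
ee_rot: [180.0, -0.0, 12.4]
contact_force: [0.5, -0.6, -1.3]
gripper_width: 0.0232
```

Call:
step_arm(motion=[{"turn": [0,0,0],"slide": [0,0,0],"hand": 15},{"turn": [0,0,0],"slide": [0,0,0],"hand": 15}])

```text
time: 9.13
ee_pos: [0.6174, -0.223, 0.0241]
ee_rot: [180.0, -0.1, 12.4]
contact_force: [0.4, 0.3, -2.8]
gripper_width: 0.0232
```

```bash
python3 - <<'E'
from h import *
im=snapshot("side");cv2.imwrite("pics/s7.png",im[:,:,::-1]);s=observe();print(s["ee_pos"],s["contact_force"],s["torque"],s["gripper_width"])
crop("pics/s7.png",210,120,330,210,6,"pics/s7c.png")
E
```

```text
[ 0.6173 -0.223   0.024 ] [-0.3235 -0.4046 -2.3244] [ 0.0014 -0.0208  0.0382] 0.023061807093000857
```

View pics/s7c.png

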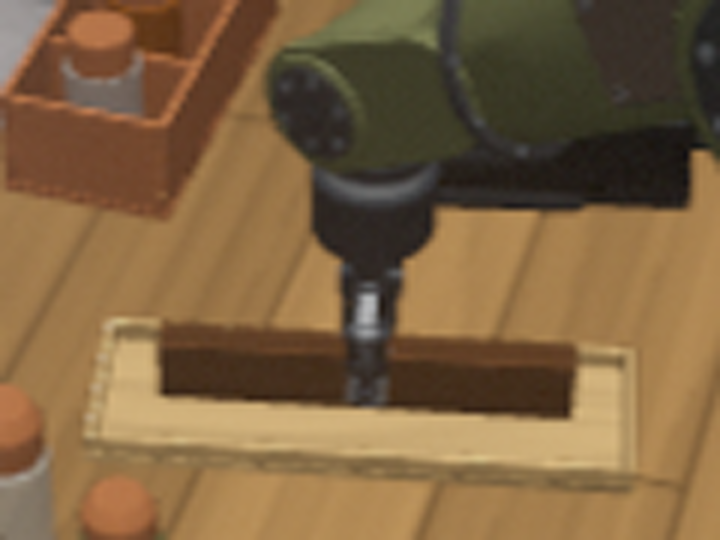

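Call:
step_arm(motion=[{"turn": [0,0,0],"slide": [0,0,1.5],"hand": 15},{"turn": [0,0,0],"slide": [0,0,3],"hand": 15},{"turn": [0,0,0],"slide": [0,0,4.5],"hand": 15},{"turn": [0,0,0],"slide": [0,0,6],"hand": 15},{"turn": [0,0,0],"slide": [0,0,7],"hand": 15},{"turn": [0,0,0],"slide": [0,0,8],"hand": 15},{"turn": [0,0,0],"slide": [0,0,8.5],"hand": 15},{"turn": [0,0,0],"slide": [0,0,8.5],"hand": 15}])

```text
time: 9.85
ee_pos: [0.6171, -0.2228, 0.0148]
ee_rot: [180.0, -0.0, 12.4]
contact_force: [-0.4, -0.9, -1.8]
gripper_width: 0.023
```

Call:
step_arm(motion=[{"turn": [0,0,0],"slide": [0,0,0.4],"hand": 15},{"turn": [0,0,0],"slide": [0,0,0.8],"hand": 15},{"turn": [0,0,0],"slide": [0,0,0.8],"hand": 15}])

```text
time: 10.1
ee_pos: [0.6171, -0.2229, 0.0147]
ee_rot: [180.0, -0.0, 12.4]
contact_force: [-4.1, 1.5, 5.0]
gripper_width: 0.0234
```

The bar touches down at TCP z = 14.7 mm, as predicted, with about 5 N upward. I'll release it.

Call:
step_arm(motion=[{"turn": [0,0,0],"slide": [0,0,0],"hand": 24},{"turn": [0,0,0],"slide": [0,0,0],"hand": 26},{"turn": [0,0,0],"slide": [0,0,0],"hand": 29},{"turn": [0,0,0],"slide": [0,0,0],"hand": 33},{"turn": [0,0,0],"slide": [0,0,0],"hand": 38},{"turn": [0,0,0],"slide": [0,0,0],"hand": 42},{"turn": [0,0,0],"slide": [0,0,0],"hand": 42},{"turn": [0,0,0],"slide": [0,0,0],"hand": 42}])

```text
time: 10.77
ee_pos: [0.617, -0.2229, 0.014]
ee_rot: [-180.0, 0.0, 12.4]
contact_force: [0.4, -0.6, -0.6]
gripper_width: 0.0418
```

```bash
python3 - <<'E'
from h import *
im=snapshot("wrist");cv2.imwrite("pics/w8.png",im[:,:,::-1]);print(observe()["contact_force"])
E
```

```text
[-0.4329 -0.2593 -0.0314]
```

View pics/w8.png

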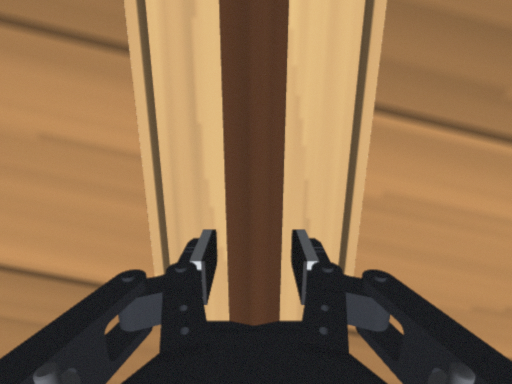

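The bar stands upright and centred in the tray, clear of both fingers and parallel to the walls. I'll retreat upward.

Call:
step_arm(motion=[{"turn": [0,0,0],"slide": [0,0,-4],"hand": 42},{"turn": [0,0,0],"slide": [0,0,-12],"hand": 42},{"turn": [0,0,0],"slide": [0,0,-26],"hand": 42},{"turn": [0,0,0],"slide": [0,0,-46],"hand": 42},{"turn": [0,0,0],"slide": [0,0,-70],"hand": 42},{"turn": [0,0,0],"slide": [0,0,-100],"hand": 42},{"turn": [0,0,0],"slide": [0,0,-130],"hand": 30},{"turn": [0,0,0],"slide": [0,0,-160],"hand": 20},{"turn": [0,0,0],"slide": [0,0,-185],"hand": 10},{"turn": [0,0,0],"slide": [0,0,-200],"hand": 0}])

```text
time: 11.65
ee_pos: [0.6175, -0.223, 0.2193]
ee_rot: [179.8, -0.3, 12.4]
contact_force: [-0.3, -0.7, -0.8]
gripper_width: 0.0004
```

```bash
python3 - <<'E'
from h import *
im=snapshot("side");cv2.imwrite("pics/s9.png",im[:,:,::-1])
to([.447,.229,.16],12.4);to([.447,.229,.16],90)
E
```

```text
slide [ -70.0468 -478.8043   58.651 ] turn [ 0.2756 -0.3872  0.0371] t 11.7 F [-0.0258 -0.1198  2.6425] J [-23.0561  31.2977  68.6318   0.0003  79.5952  54.5068]
slide [ -70.0468 -478.8043   58.651 ] turn [  0.4943  -0.1395 -77.5625] t 11.7 F [-0.0258 -0.1198  2.6425] J [-23.0561  31.2977  68.6318   0.0003  79.5952  54.5068]
```

View pics/s9.png

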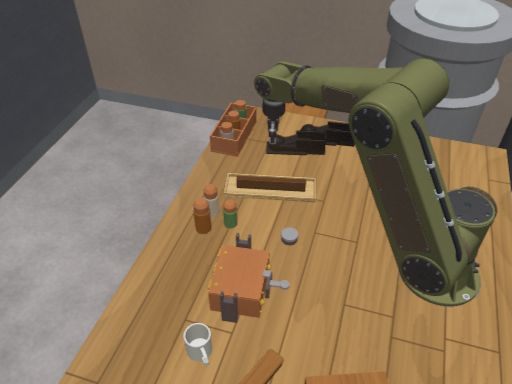

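The bar rests inside the tray and the lid is still latched. I'll go to the button with the fingers shut and yaw 187°, which keeps the wrist camera on the robot's side, away from the lid.

Call:
step_arm(motion=[{"turn": [0,0,-3],"slide": [-2,-12,0],"hand": 0},{"turn": [0,0,-9],"slide": [-6,-38,0],"hand": 0},{"turn": [0,0,-16],"slide": [-12,-72,0],"hand": 0},{"turn": [0,0,-23],"slide": [-17,-108,0],"hand": 0},{"turn": [0,0,-30],"slide": [-22,-144,0],"hand": 0},{"turn": [0,0,-37],"slide": [-27,-180,0],"hand": 0},{"turn": [0,0,-44],"slide": [-32,-216,0],"hand": 0},{"turn": [0,0,-51],"slide": [-37,-252,0],"hand": 0},{"turn": [0,0,-58],"slide": [-42,-288,0],"hand": 0},{"turn": [0,0,-65],"slide": [-47,-322,0],"hand": 0},{"turn": [0,0,-72],"slide": [-52,-354,0],"hand": 0},{"turn": [0,0,-79],"slide": [-56,-384,0],"hand": 0}])

```text
time: 12.7
ee_pos: [0.4786, 0.1417, 0.2149]
ee_rot: [179.9, -0.0, 91.8]
contact_force: [1.0, 0.6, -0.2]
gripper_width: -0.0002
```

```bash
python3 - <<'E'
from h import *
to([.448,.229,.16],187)
E
```

```text
slide [ 88.2492 -27.8754  54.903 ] turn [  0.063    0.0431 -95.194 ] t 12.7 F [ 0.9668  0.6341 -0.2489] J [12.2814 11.4918 96.5085  0.0034 71.932  10.4744]
```

Call:
step_arm(motion=[{"turn": [0,0,-7],"slide": [20,-7,0],"hand": 0},{"turn": [0,0,-14],"slide": [38,-13,3],"hand": 0},{"turn": [0,0,-21],"slide": [54,-18,6],"hand": 0},{"turn": [0,0,-28],"slide": [67,-22,10],"hand": 0},{"turn": [0,0,-35],"slide": [77,-25,14],"hand": 0},{"turn": [0,0,-42],"slide": [83,-27,18],"hand": 0},{"turn": [0,0,-49],"slide": [87,-28,22],"hand": 0},{"turn": [0,0,-56],"slide": [88,-28,26],"hand": 0},{"turn": [0,0,-63],"slide": [88,-28,30],"hand": 0},{"turn": [0,0,-70],"slide": [88,-28,35],"hand": 0},{"turn": [0,0,-77],"slide": [88,-28,40],"hand": 0},{"turn": [0,0,-84],"slide": [88,-28,45],"hand": 0}])

```text
time: 13.7
ee_pos: [0.4494, 0.2273, 0.1695]
ee_rot: [180.0, 0.0, 175.8]
contact_force: [-1.2, -0.1, 0.4]
gripper_width: -0.0002
```

Call:
step_arm(motion=[{"turn": [0,0,-6],"slide": [0,0,8],"hand": 0},{"turn": [0,0,-10],"slide": [0,0,14],"hand": 0},{"turn": [0,0,-11],"slide": [0,0,18],"hand": 0},{"turn": [0,0,-11],"slide": [0,0,20],"hand": 0},{"turn": [0,0,-11],"slide": [0,0,20],"hand": 0},{"turn": [0,0,-11],"slide": [0,0,20],"hand": 0},{"turn": [0,0,-11],"slide": [0,0,20],"hand": 0},{"turn": [0,0,-11],"slide": [0,0,20],"hand": 0}])

```text
time: 14.37
ee_pos: [0.4496, 0.2274, 0.1494]
ee_rot: [180.0, 0.0, -173.6]
contact_force: [-0.3, -0.1, -0.1]
gripper_width: -0.0
```

```bash
python3 - <<'E'
from h import *
c=camera_info("wrist");im=snapshot("wrist");cv2.imwrite("pics/w10.png",im[:,:,::-1])
im=snapshot("side");cv2.imwrite("pics/s10.png",im[:,:,::-1])
crop("pics/s10.png",195,150,335,330,3.2,"pics/s10c.png")
print(observe()["ee_pos"],proj("wrist",[.448,.229,.0615],c));to([.448,.229,.075],187)
E
```

```text
[0.4495 0.2274 0.1492] [255.2868 195.2255]
slide [ 1.3689  1.7864 74.2078] turn [ 0.0032  0.0186 -0.5864] t 14.4667 F [ 0.8772 -0.8275 -0.3684] J [ 22.6645  16.2849  99.9301  -0.0023  63.7662 -73.7482]
```

View pics/w10.png

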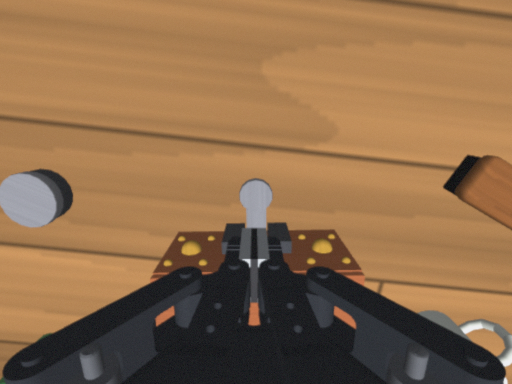

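View pics/s10c.png

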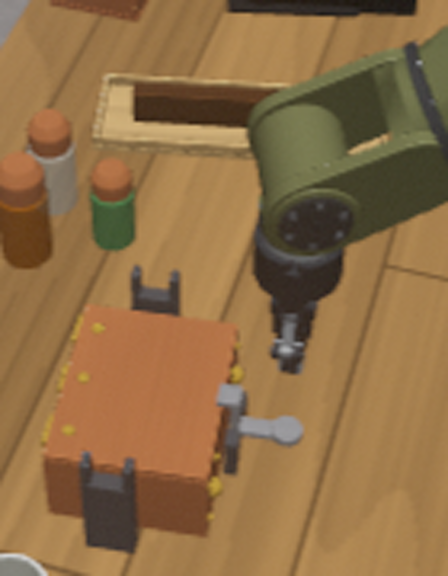

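The button is at (256,195), within 1 px of the prediction. I'll descend and press 10–11 mm.

Call:
step_arm(motion=[{"turn": [0,0,-0.5],"slide": [1,1,15],"hand": 0},{"turn": [0,0,-0.5],"slide": [1,1.5,35],"hand": 0},{"turn": [0,0,-0.5],"slide": [1,1.5,55],"hand": 0},{"turn": [0,0,-0.5],"slide": [1,1.5,70],"hand": 0},{"turn": [0,0,-0.5],"slide": [1,1.5,78],"hand": 0},{"turn": [0,0,-0.5],"slide": [1,1.5,82],"hand": 0},{"turn": [0,0,-0.5],"slide": [1,1.5,84],"hand": 0},{"turn": [0,0,-0.5],"slide": [1,1.5,84],"hand": 0}])

```text
time: 15.13
ee_pos: [0.4486, 0.2288, 0.0653]
ee_rot: [180.0, 0.0, -173.1]
contact_force: [-0.3, 0.6, 0.3]
gripper_width: -0.0
```

Call:
step_arm(motion=[{"turn": [0,0,0],"slide": [0,0,2],"hand": 0},{"turn": [0,0,0],"slide": [0,0,4],"hand": 0},{"turn": [0,0,0],"slide": [0,0,6],"hand": 0},{"turn": [0,0,0],"slide": [0,0,8],"hand": 0},{"turn": [0,0,0],"slide": [0,0,10],"hand": 0},{"turn": [0,0,0],"slide": [0,0,12],"hand": 0},{"turn": [0,0,0],"slide": [0,0,13],"hand": 0},{"turn": [0,0,0],"slide": [0,0,13.5],"hand": 0},{"turn": [0,0,0],"slide": [0,0,13.5],"hand": 0},{"turn": [0,0,0],"slide": [0,0,13.5],"hand": 0},{"turn": [0,0,0],"slide": [0,0,13.5],"hand": 0},{"turn": [0,0,0],"slide": [0,0,13.5],"hand": 0}])

```text
time: 16.13
ee_pos: [0.4483, 0.2288, 0.0516]
ee_rot: [180.0, 0.0, -173.1]
contact_force: [-3.0, 0.4, 5.8]
gripper_width: 0.0005
```

```bash
python3 - <<'E'
from h import *
im=snapshot("side");cv2.imwrite("pics/s11.png",im[:,:,::-1])
crop("pics/s11.png",195,150,335,330,3.2,"pics/s11c.png")
s=observe();print(s["ee_pos"],s["contact_force"])
E
```

```text
[0.4483 0.2288 0.0516] [-3.7706 -0.3287  4.4553]
```

View pics/s11c.png

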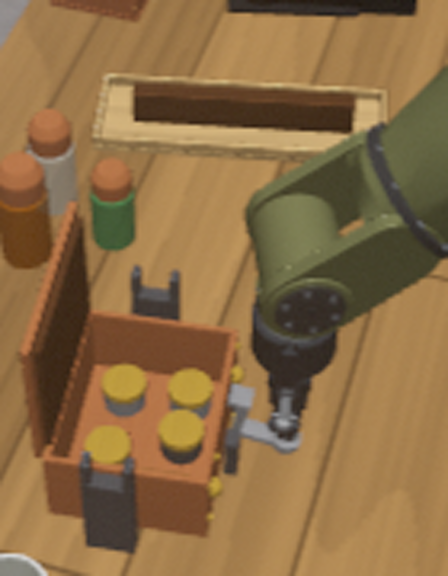

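The lid has sprung open. I'll hold briefly, then retreat straight up and look once more.

Call:
step_arm(motion=[{"turn": [0,0,0],"slide": [0,0,0],"hand": 0},{"turn": [0,0,0],"slide": [0,0,0],"hand": 0},{"turn": [0,0,0],"slide": [0,0,0],"hand": 0},{"turn": [0,0,0],"slide": [0,0,0],"hand": 0},{"turn": [0,0,0],"slide": [0,0,0],"hand": 0},{"turn": [0,0,0],"slide": [0,0,-5],"hand": 0},{"turn": [0,0,0],"slide": [0,0,-12],"hand": 0},{"turn": [0,0,0],"slide": [2,0,-22],"hand": 0},{"turn": [0,0,0],"slide": [8,0,-38],"hand": 0},{"turn": [0,0,0],"slide": [16,0,-58],"hand": 0},{"turn": [0,0,0],"slide": [24,0,-75],"hand": 0},{"turn": [0,0,0],"slide": [30,0,-85],"hand": 0}])

```text
time: 17.18
ee_pos: [0.4184, 0.2251, 0.139]
ee_rot: [180.0, 0.1, -173.1]
contact_force: [0.1, -0.9, 0.3]
gripper_width: -0.0001
```

Call:
step_arm(motion=[{"turn": [0,0,0],"slide": [6,0,-15],"hand": 0},{"turn": [0,0,0],"slide": [10,0,-25],"hand": 0},{"turn": [0,0,0],"slide": [10,0,-25],"hand": 0},{"turn": [0,0,0],"slide": [10,0,-25],"hand": 0},{"turn": [0,0,0],"slide": [10,0,-25],"hand": 0},{"turn": [0,0,0],"slide": [10,0,-25],"hand": 0},{"turn": [0,0,0],"slide": [10,0,-25],"hand": 0},{"turn": [0,0,0],"slide": [10,0,-25],"hand": 0}])

```text
time: 17.85
ee_pos: [0.4086, 0.2238, 0.161]
ee_rot: [-180.0, -0.1, -173.1]
contact_force: [-0.2, 0.1, 0.1]
gripper_width: -0.0
```

```bash
python3 - <<'E'
from h import *
im=snapshot("side");cv2.imwrite("pics/s12.png",im[:,:,::-1])
im=snapshot("top");cv2.imwrite("pics/t12.png",im[:,:,::-1])
s=observe();print(s["ee_pos"],s["contact_force"],s["time"])
a=cv2.imread("pics/side0.png");b=cv2.imread("pics/s12.png")
cv2.imwrite("pics/s12c.png",cv2.resize(b,None,fx=1.5,fy=1.5))
def P(x,y,z): return onz("top",235+(x+.5)/4.5-.5,125+(y+.5)/4.5-.5,z)
crop("pics/t12.png",235,125,355,255,4.5,"pics/t12c.png")
E
```

```text
[0.4086 0.2238 0.1612] [0.5617 0.8507 0.4112] 17.95
```

View pics/s12c.png

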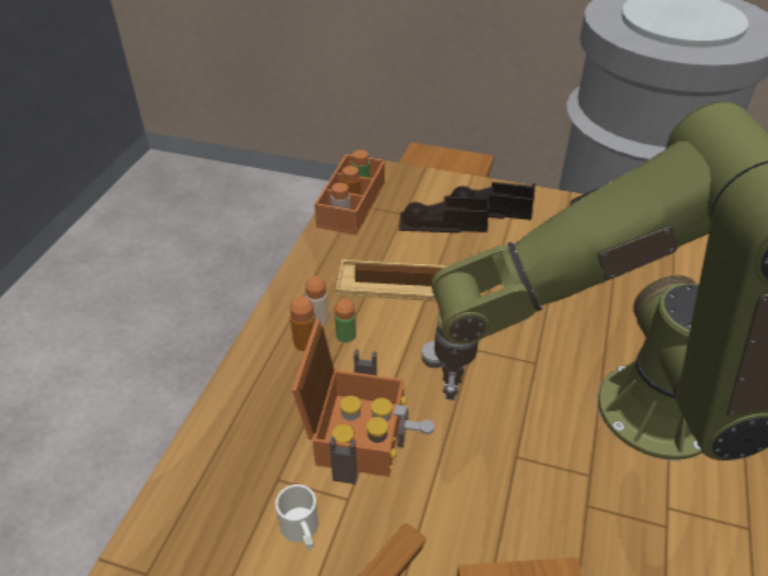

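View pics/t12.png

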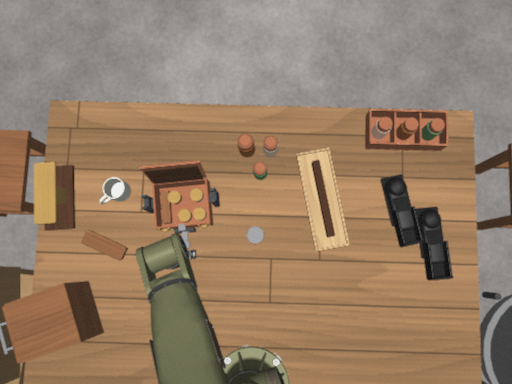

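```bash
python3 - <<'E'
from h import *
y=np.radians(7.1);X=np.array([np.cos(y),np.sin(y),0]);Y=np.array([-X[1],X[0],0]);o=np.array([.581,.245,0])
for a in(1.5,1.6,1.7):
  e=[o+X*(.075-.15*np.cos(a))+Y*b+np.array([0,0,.085+.15*np.sin(a)]) for b in(-.09,.09)]
  print(a,[proj("top",p) for p in e],[proj("side",p)*1.5 for p in e])
E
python3 -c "
from h import *
crop('pics/t12.png',130,150,220,240,6,'pics/t12l.png');crop('pics/s12.png',190,210,280,320,5,'pics/s12l.png')"
```

```text
1.5 [array([200.3337, 172.1671]), array([140.2236, 177.8787])] [array([335.7183, 319.4414]), array([312.983 , 391.2317])]
1.6 [array([199.9414, 167.2345]), array([139.9047, 172.9376])] [array([328.1887, 318.3562]), array([304.722 , 389.9351])]
1.7 [array([199.6247, 162.4323]), array([139.7216, 168.1212])] [array([320.7461, 317.817 ]), array([296.5784, 389.1821])]
```

View pics/t12l.png

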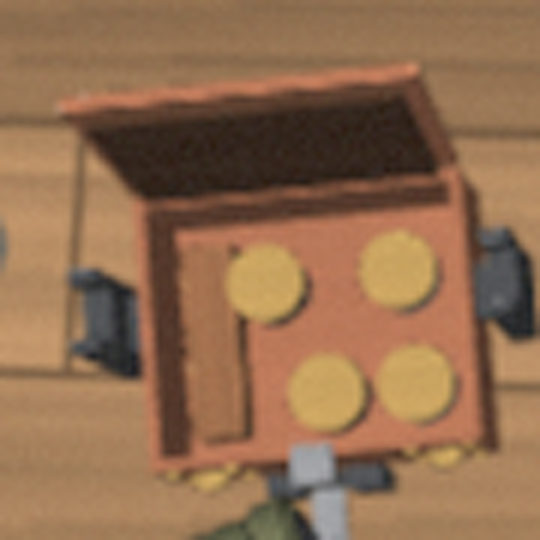

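View pics/s12l.png

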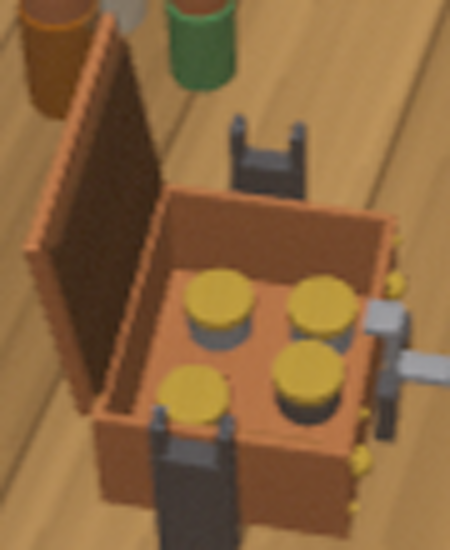

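The lid's free edge is at about (199,161) and (140,167) in the top view, which matches the 1.7 rad prediction of (199.6,162.4) and (139.7,168.1). The lid is at its stop, so I'm handing in.

```bash
python3 -c "
from station import *
print(job_done())"
```

```text
the job is handed in; nothing more can be done
None
```

The job is done and handed in. I lifted the bar level out of both brackets and set it down in the tray on its narrow face. Then I pressed the button about 10 mm and the lid sprang open. I handed in at about 18 s.

**Last checks:**
- **Bar:** the last top and side pictures show it lying inside the tray, centred and parallel to the walls. It touched down at about 5 N.
- **Lid:** its free edge is within about 1.5 px of where it should be at 1.7 rad, so it is fully open.
- **Other objects:** comparing the pictures by eye, the bottles, tin, brush, shoes and mug have not moved.
- **Arm:** it stands clear of everything, with no contact force.

**Disagreement:** the wrist camera placed the bar about 3 mm farther in x than the fixed cameras did. I gripped by the wrist view, and the bar came out with little sideways force. No check failed.

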